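# Open the safety-capped cleaner bottle at the archive bench

## Task

Pull the blue bottle carriage out from under the grey shelf by its black post until it stops at the end of its track. Then push the white safety cap down, turn it counter-clockwise while it is pushed down until it is free, and lift it off. Finish while still holding the cap in the gripper, upright and still, right above the open bottle and a few centimetres clear of it, with the carriage still fully out; leave the jar, the stamp and the green card box where they are.

Things in the scene. Friction and masses are not known exactly. Their poses are not given: they have to be found in the camera images.
- unit: fixed grey steel shelf over an aluminium track. Origin on the table, on the track's centre line, below the shelf's open edge. Shelf: 260 mm along x, y = 0 to +240 mm, underside 211 mm high, a cardboard box on it up to 293 mm; four posts at x = +-120 mm. Track 70 mm wide, along y from +210 to -330 mm. The carriage slides out along -y of this frame
- carriage (a joint): travel of the blue carriage (90 mm wide) along the track, 0 = fully in under the shelf, 0.20 m = fully out at the end stop; slides along -y of the unit with about 2.5 N of friction and stays where it is left
- post (a point): centre of the flat top of the black upright post at the carriage's front end, 109 mm above the table, always outside the shelf. The post is 14 mm across the track (x), 30 mm along it (y) and free for 85 mm below its top: take it from above, fingers closing across the track. The bottle's axis is 150 mm behind it (+y). Axes as the unit's
- mouth (a point): on the axis of the brown bottle fixed in the carriage, at the top of its neck's locking ledges, 157 mm above the table; moves with the carriage, axes as the unit's. Bottle 72 mm in diameter; its shoulder begins 35 mm below this point, a collar 46 mm in diameter ends 18.5 mm below it. A sprung rubber seal stands up to 14 mm above this point when the cap is off
- cap: round white ribbed safety cap, 49 mm in diameter, 36 mm high, about 30 g, a separate part locked on the bottle; origin at the centre of its underside, z up. Locked, its underside is 12 mm below mouth and its top 24 mm above it. A red stripe on top lies along its x axis, parallel to the unit's x axis (either way round) when locked
- cap_top (a point): centre of the cap's top. How the cap works: a spring holds it up with about 7 N. Pushed down 4 mm or more (it bottoms at 6.5 mm, spring about 11 N) it turns counter-clockwise seen from above, and lifts off once turned 55 to 125 degrees (stop at about 130); clockwise is blocked. Not pushed down, it neither turns nor lifts. Turning takes under 0.4 N m
- jar: glass jar with steel lid, 60 mm in diameter, 75 mm high; origin under its centre; leave it alone
- stamp: rubber stamp, 50 x 30 mm, 68 mm high with a wooden handle; origin under its centre; leave it alone
- cardbox: flat green box of index cards, 75 x 110 x 23 mm; origin under its centre; leave it alone

How it is judged:
By the outcome, as a careful person would: the job done as asked, in the order asked, and still so for the second after the job is handed in, while the arm keeps its last pose, push and grip.
It also fails if it takes over 58 s, if anything falls off the work surface, if the arm or the gripper's body presses on something with over 40 N, if the wrist force passes 120 N, or if a joint passes its speed limit or range.

## Robot

A 6-joint arm with a two-finger parallel gripper is mounted at the origin on the work surface. World frame = base frame: x ahead of the robot, y to its left, z up, the work surface at z = 0. Lengths are in m, angles in rad, forces in N, time in s.
With the tool pointing down it reaches from about 0.4 to 0.825 m from the base axis. Payload 7 kg.
Tool frame: the origin (TCP) lies on the centre line of the jaws, within the pads' length; the fingertips stand 19 mm ahead of it and the grasp point (between the pads) is the TCP; z points along the fingers, y is the line along which they close (so a half turn about z gives the same grasp; the last joint's range is limited). The gripper opens to 88 mm and grips with 3 to 60 N. Pads are 19 mm wide; open, the fingers measure 130 mm over their backs; the gripper's body (78 mm by 193 mm) begins 47 mm behind the grasp point.
Start: joints at [1.577, 0.359, 0.012, 0, -1.224, -0.288], TCP at [0.188, 0.648, 0.246] pointing down, gripper open.
Joint ranges: [-3.07, 3.07], [-1.43, 2.12], [-1.02, 1.25], [-3.03, 1.67], [-3.05, -0], [-3.03, 3.03]. Speed limits (rad/s): [2.39, 2.39, 3.01, 3.14, 3.14, 3.14].

## Interface

Orientations are given as [roll, pitch, yaw] about the fixed x, y, z axes, in that order (R = Rz(yaw) Ry(pitch) Rx(roll)).
In Python, from station import arm, imaging, models gives the robot as it stands.
- The arm moves only by the tool play_rows, never from a script. Its arguments are lists of equal length, an entry for each row: "travel": the shift along the tool's x, y, z in units of 25 mm (1.0 is 25 mm), a list of three; "twist": the turn about the tool's z in units of 0.15 rad (1.0 is 0.15 rad). A call has 1 to 8 rows; each row shifts and turns the commanded pose from where the row before left it, along the tool's axes as they then stand; what a row does not reach is not made up. A row lasts 1/8 s, in which the tool goes at most 62.5 mm and 10.7 degrees, less where a joint would pass 70% of its speed; a pose out of reach is approached as far as the arm can. A call with a number of a shift or a turn outside -1 to 1 is refused whole. A call with a gripper value outside its range is refused whole. "fingers" is the opening, from 0 (shut) to 1 (fully open), set as the call begins (left out, the last holds). The fingers move at their own pace and stop on an object; "newtons" is the grip in N (left out, the last holds). Time passes only in rows, so rows that do not move let the fingers close. It gives the time, the measured TCP pose, the force, the opening and the grip force at its end, in the units of the state.
- arm.get_state(): the state, without advancing time (a new reading comes with each control period).
- imaging.grab_frame(name): name is "side" or "top" or "wrist"; returns a dict with "pixels" (400x640x3 uint8, red, green, blue), "fx", "fy", "cx", "cy" (pixels), "distortion" ([k1, k2, p1, p2, k3] as OpenCV has them; the pictures are not rectified), "R" (3x3) and "t" (3): a world point X has camera coordinates R X + t; the wrist camera has in their place "T_tool_cam" (4x4, takes a point from camera to tool coordinates, whose origin is the TCP and whose axes are the flange's). Camera axes: x right, y down, z forward; pixel columns grow to the right and rows downward; lengths in m; the calibration is good to about 2 mm. A picture is of the moment at which its call begins: read the wrist's pose just before it. There is no depth.
- arm.job_done(): hands the job in; it is judged then, once.
Trained networks look in the newest picture that a camera, given by its name, has taken for a name from the list of things; names that differ only in an ending like _2 or _b are one class to them, and where a whole thing is asked for, a point or a joint stands for the part that bears it (a point fixed in the world has none). Each returns a list of dicts, best first, with "confidence" (0 to 1); they miss things now and then, are a little off and sometimes report something else, mostly with a low value. They report only what shows in the picture. A call takes as long as a camera call.
- models.boxes_of(name, camera): "extent" ([centre column, centre row, width, height] in pixels, round what is visible of it).
- models.silhouettes(name, camera): "pixels" (400x640 bool, what is visible of it) and "extent" ([centre column, centre row, width, height] in pixels, round what is visible of it).
The state is a dict: "t": time; "q": joint angles; "qd": joint speeds; "joint_efforts": joint torques, N m; "eef_pos": TCP position; "ee_rot": TCP orientation; "force": force on the tool from outside, world axes, zero at the start; "moment": the same for the moment, N m; "width": finger opening in m; "gripper_force": force on a finger pad.
Only numpy, scipy, OpenCV 4.12 (cv2) and the standard library are available. Lean on these libraries where they do the work, as an engineer would, in place of code of your own. Each camera call takes 0.05 s, during which the arm holds its last target. There are 200 camera calls.

## Working session

There is one attempt and no reset: what is moved stays moved. The work goes in short steps, Python scripts to look and compute and a tool call to move; the robot and the scene stay as the last step left them, time stands still between calls to the robot, and variables do not carry over. Pictures are saved under pics/ and viewed, at most 10 in all, crops included, and the job is handed in when it is done.

Besides the shell and the picture viewer there is one more tool, called after "Request:" as a command line: name --pt "numbers of a row" for each row, then --argument value for the rest. play_rows: Moves the arm, as the interface text tells. Shifts and turns lie within -1 to 1; 1 stands for 25 mm of shift or 0.15 rad of turn. Its arguments: {"type":"object","properties":{"travel":{"type":"array","items":{"type":"array","items":{"type":"number"}}},"twist":{"type":"array","items":{"type":"number"}},"fingers":{"type":"number"},"newtons":{"type":"number"}},"required":["travel","twist"]}

```bash
mkdir -p pics; cat > h.py <<'E'
import numpy as np, cv2
from station import arm, imaging, models
from scipy.spatial.transform import Rotation as Ro
def cam(name):
    s=arm.get_state(); f=imaging.grab_frame(name)
    K=np.array([[f['fx'],0,f['cx']],[0,f['fy'],f['cy']],[0,0,1]]); d=np.array(f['distortion'],float)
    if 'R' in f: R,t=np.array(f['R']),np.array(f['t'])
    else:
        T=np.eye(4); T[:3,:3]=Ro.from_euler('xyz',s['ee_rot']).as_matrix(); T[:3,3]=s['eef_pos']
        W=np.linalg.inv(T@np.array(f['T_tool_cam'])); R,t=W[:3,:3],W[:3,3]
    return dict(K=K,d=d,R=R,t=t,img=f['pixels'])
def at_z(c,uv,z):
    p=cv2.undistortPoints(np.array([[uv]],float),c['K'],c['d'])[0,0]
    r=c['R'].T@np.array([p[0],p[1],1]); o=-c['R'].T@c['t']
    return o+r*(z-o[2])/r[2]
def proj(c,X):
    return cv2.projectPoints(np.array(X,float).reshape(-1,1,3),cv2.Rodrigues(c['R'])[0],c['t'],c['K'],c['d'])[0][:,0]
def save(n,img): cv2.imwrite('pics/'+n+'.png',img[...,::-1])
E
python3 - <<'E'
from h import *
print(arm.get_state())
ims=[]
for n in ['side','top','wrist']:
    c=cam(n); ims.append(c['img']); print(n,(-c['R'].T@c['t']).round(3), c['R'][2].round(2))
    for k in ['post','cap','carriage','jar','stamp','cardbox','unit']:
        print(k,[(round(b['confidence'],2),np.round(b['extent']).tolist()) for b in models.boxes_of(k,n)[:2]])
    save(n+'0',c['img'])
E
```

```text
{'t': 0.0, 'q': array([ 1.57711487e+00,  3.59392727e-01,  1.10735170e-02, -3.86061525e-04,
       -1.22410903e+00, -2.88081445e-01]), 'qd': array([-2.22437171e-04,  1.29170613e-03, -7.80569367e-04,  4.13517673e-04,
       -1.33507132e-03, -2.79676085e-05]), 'joint_efforts': array([ 3.00504162e-04, -5.82720780e+01,  2.93054241e+01,  6.99713320e+00,
        6.78488650e-03, -1.61648632e-04]), 'eef_pos': array([0.1875794 , 0.64793296, 0.2446188 ]), 'ee_rot': array([ 3.13992487e+00, -1.15730225e-04, -2.81894278e-01]), 'force': array([-0.48340254, -0.017978  , -0.34164392]), 'moment': array([-0.00706273,  0.01085012,  0.03028547]), 'gripper_force': 0.0, 'width': 0.0877496915957131}
side [ 0.549 -0.534  0.638] [ 0.08  0.75 -0.66]
post [(0.65, [316.0, 180.0, 50.0, 79.0])]
cap [(0.8, [309.0, 138.0, 22.0, 14.0]), (0.62, [317.0, 181.0, 57.0, 85.0])]
carriage [(0.95, [316.0, 180.0, 55.0, 80.0]), (0.6, [369.0, 191.0, 24.0, 33.0])]
jar [(0.62, [369.0, 191.0, 27.0, 33.0])]
stamp [(0.88, [270.0, 211.0, 18.0, 30.0])]
cardbox [(0.61, [402.0, 267.0, 64.0, 56.0])]
unit [(0.73, [307.0, 181.0, 134.0, 255.0]), (0.72, [368.0, 193.0, 21.0, 34.0])]
top [0.523 0.026 0.845] [ 0.1   0.04 -0.99]
post []
cap []
carriage [(0.64, [278.0, 205.0, 63.0, 48.0])]
jar [(0.93, [283.0, 145.0, 26.0, 36.0])]
stamp [(0.88, [296.0, 258.0, 24.0, 23.0])]
cardbox [(0.97, [380.0, 131.0, 54.0, 54.0])]
unit [(0.85, [252.0, 209.0, 330.0, 180.0])]
wrist [0.262 0.628 0.384] [-0.27  0.08 -0.96]
post []
cap []
carriage []
jar []
stamp []
cardbox []
unit []
```

View pics/side0.png

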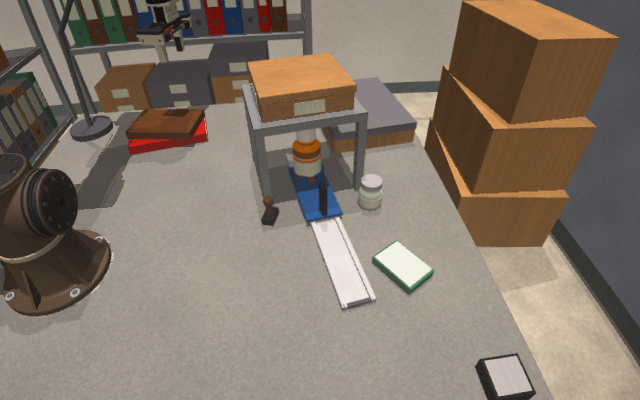

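View pics/top0.png

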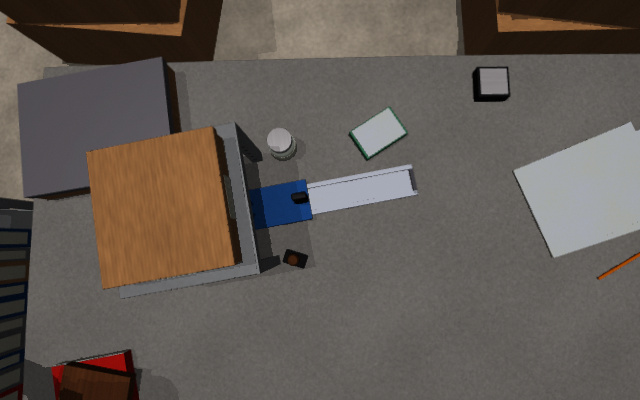

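```bash
python3 - <<'E'
from h import *
c=cam('top'); s=cam('side')
a=cv2.resize(c['img'][150:240,240:430],None,fx=4.2,fy=4.2,interpolation=cv2.INTER_CUBIC)
b=cv2.resize(s['img'][120:230,240:400],None,fx=5,fy=5,interpolation=cv2.INTER_CUBIC)
save('topz',a); save('sidez',b)
for n,uv,z in [('postT',(296,197),.109),('trackend',(414,180),.01)]: print(n,at_z(c,uv,z).round(3))
print(at_z(s,(323,182),.109).round(3))
E
```

```text
postT [0.604 0.103 0.109]
trackend [ 0.651 -0.152  0.01 ]
[0.609 0.11  0.109]
```

View pics/topz.png

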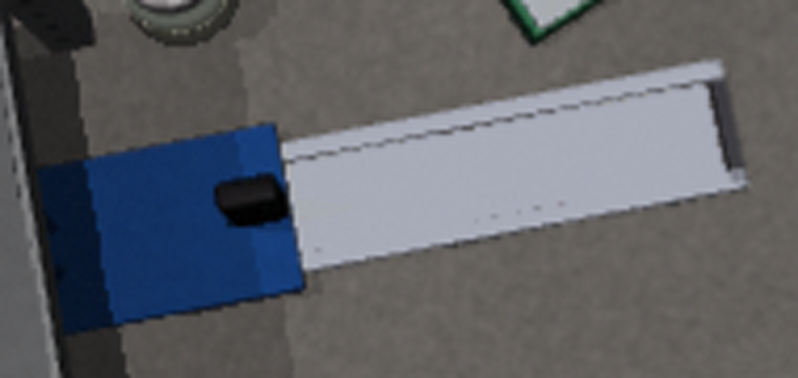

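View pics/sidez.png

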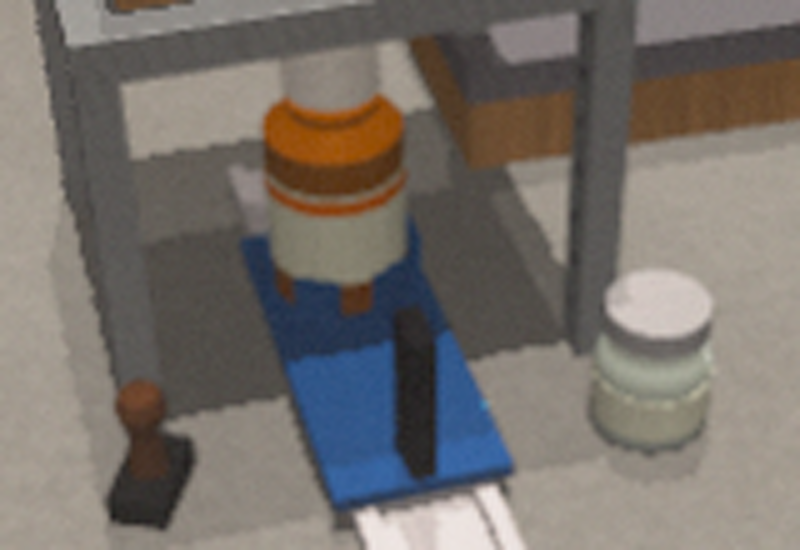

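```bash
python3 - <<'E'
from h import *
c=cam('top'); s=cam('side')
T=lambda u,v,z:at_z(c,(240+u/4.2,150+v/4.2),z)
S=lambda u,v,z:at_z(s,(240+u/5,120+v/5),z)
print('post',T(246,196,.109),S(414,325,.109))
A,B=T(275,124,.024),T(305,288,.024);print('carr front',A,B,np.linalg.norm(A-B),np.arctan2(*(B-A)[:2])) 
C,D=T(722,62,.01),T(745,185,.01);print('track end',C,D,np.linalg.norm(C-D))
for p,q,z in[((283,140),(722,62),.012),((305,270),(745,185),.008),((40,165),(275,124),.024),((63,333),(305,288),.024)]:
    d=T(*q,z)-T(*p,z);print('yaw',np.arctan2(d[0],-d[1]))
A,B=S(510,467,.024),S(335,505,.024);print('side carr front',A,B,np.linalg.norm(A-B),'yaw',np.arctan2((A-B)[1],(A-B)[0]))
print('shelf edge top pts',at_z(c,(235,122),.22),at_z(c,(259,272),.22))
E
```

```text
post [0.6050768  0.09743748 0.109     ] [0.60717829 0.09921266 0.109     ]
carr front [0.65269533 0.09034745 0.024     ] [0.5658875  0.07466719 0.024     ] 0.08821263523877158 -1.7495011879530844
track end [ 0.68596199 -0.14802288  0.01      ] [ 0.61967265 -0.1582055   0.01      ] 0.06706684408717614
yaw 0.16760921627710795
yaw 0.1839401168074151
yaw 0.16338845115605616
yaw 0.1777461352066712
side carr front [0.65157605 0.0900327  0.024     ] [0.56648227 0.07381622 0.024     ] 0.08662520655066851 yaw 0.1883138776633572
shelf edge top pts [0.72408884 0.19765641 0.22      ] [0.46744826 0.15249871 0.22      ]
```

Request:
play_rows --pt "0 0 -0.8" --pt "0 0 -0.8" --pt "0 0 -0.8" --pt "0 0 -0.8" --pt "0 0 -0.8" --pt "0 0 -0.8" --pt "0 0 -0.8" --pt "0 0 -0.8" --twist '[0.93,0.93,0.93,0.93,0.93,0.93,0.93,0.93]' --fingers 1 --newtons 30

```text
t: 2.4
eef_pos: [0.1877, 0.6483, 0.4063]
ee_rot: [-3.142, 0.0, -1.402]
force: [0.6, -0.3, -0.1]
width: 0.0879
gripper_force: 0.0
```

Request:
play_rows --pt "0.96 -0.5 0" --pt "0.96 -0.5 0" --pt "0.96 -0.5 0" --pt "0.96 -0.5 0" --pt "0.96 -0.5 0" --pt "0.96 -0.5 0" --pt "0.96 -0.5 0" --pt "0.96 -0.5 0" --twist '[0,0,0,0,0,0,0,0]'

```text
t: 3.4
eef_pos: [0.3204, 0.4749, 0.4056]
ee_rot: [-3.142, 0.0, -1.398]
force: [0.5, 0.6, 0.0]
width: 0.0878
gripper_force: 0.0
```

Request:
play_rows --pt "0.96 -0.5 0" --pt "0.96 -0.5 0" --pt "0.96 -0.5 0" --pt "0.96 -0.5 0" --pt "0.96 -0.5 0" --pt "0.96 -0.5 0" --pt "0.96 -0.5 0" --pt "0.96 -0.5 0" --twist '[0,0,0,0,0,0,0,0]'

```text
t: 4.4
eef_pos: [0.4515, 0.3029, 0.4056]
ee_rot: [-3.142, 0.0, -1.398]
force: [-0.2, 0.5, -0.4]
width: 0.0873
gripper_force: 0.0
```

Request:
play_rows --pt "0.96 -0.5 0" --pt "0.96 -0.5 0" --pt "0.96 -0.5 0" --pt "0.96 -0.5 0" --pt "0.96 -0.5 0" --pt "0.96 -0.5 0" --pt "0.96 -0.5 0" --pt "0.96 -0.5 0" --twist '[0,0,0,0,0,0,0,0]'

```text
t: 5.4
eef_pos: [0.5828, 0.1309, 0.4055]
ee_rot: [3.142, 0.0, -1.398]
force: [0.2, 0.7, -0.8]
width: 0.0873
gripper_force: 0.0
```

Request:
play_rows --pt "0.73 -0.34 0.5" --pt "0.73 -0.34 1" --pt "0 0 1" --pt "0 0 1" --pt "0 0 0" --twist '[0,0,0,0,0]'

```text
t: 6.02
eef_pos: [0.6042, 0.0987, 0.3153]
ee_rot: [3.137, -0.001, -1.398]
force: [-0.9, -0.3, 0.8]
width: 0.0874
gripper_force: 0.0
```

```bash
python3 - <<'E'
from h import *
c=cam('wrist'); print(arm.get_state()['eef_pos'])
for k in ['post','carriage','unit','cap']:
    print(k,[(round(b['confidence'],2),np.round(b['extent']).tolist()) for b in models.boxes_of(k,'wrist')[:2]])
print(proj(c,[[.606,.098,.109],[.606,.098,.024]]))
save('w1',c['img'])
E
```

```text
[0.60503318 0.09892073 0.31726533]
post [(0.78, [316.0, 214.0, 61.0, 119.0])]
carriage [(0.97, [315.0, 213.0, 66.0, 114.0])]
unit [(0.63, [314.0, 171.0, 231.0, 341.0])]
cap []
[[316.27744762 176.94367622]
 [316.32010478 164.01852719]]
```

View pics/w1.png

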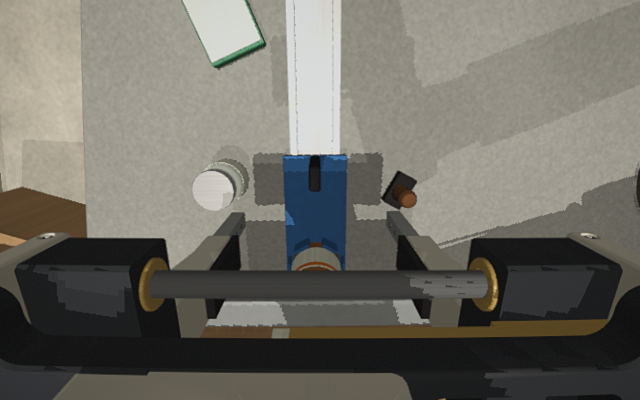

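Request:
play_rows --pt "0 0 1" --pt "0 0 1" --pt "0 0 1" --pt "0 0 1" --pt "0 0 1" --pt "0 0 1" --pt "0 0 1" --pt "0 0 1" --twist '[0,0,0,0,0,0,0,0]'

```text
t: 7.28
eef_pos: [0.6061, 0.1, 0.1183]
ee_rot: [-3.14, 0.0, -1.397]
force: [0.3, 0.1, 0.3]
width: 0.0877
gripper_force: 0.0
```

Request:
play_rows --pt "0 0 0.7" --pt "0 0 0.55" --pt "0 0 0" --pt "0 0 0" --pt "0 0 0" --pt "0 0 0" --pt "0 0 0" --pt "0 0 0" --twist '[0,0,0,0,0,0,0,0]' --fingers 0 --newtons 30

```text
t: 8.28
eef_pos: [0.6075, 0.1001, 0.0873]
ee_rot: [-3.137, 0.0, -1.397]
force: [4.9, -1.4, -6.3]
width: 0.0142
gripper_force: 30.0
```

Request:
play_rows --pt "0.3 0 0" --pt "0.6 0 0" --pt "0.6 0 0" --pt "0.6 0 0" --pt "0.6 0 0" --pt "0.6 0 0" --pt "0.6 0 0" --pt "0.6 0 0" --twist '[0,0,0,0,0,0,0,0]'

```text
t: 9.28
eef_pos: [0.6276, -0.0103, 0.0873]
ee_rot: [-3.136, 0.001, -1.397]
force: [8.6, 5.8, -4.7]
width: 0.0138
gripper_force: 30.0
```

Request:
play_rows --pt "0.6 -0.05 0" --pt "0.6 -0.05 0" --pt "0.6 0 0" --pt "0.5 0 0" --pt "0.4 0 0" --pt "0.2 0 0" --pt "0.15 0 0" --pt "0.15 0 0" --twist '[0,0,0,0,0,0,0,0]'

```text
t: 10.28
eef_pos: [0.6421, -0.09, 0.0873]
ee_rot: [-3.139, -0.0, -1.398]
force: [5.0, 4.9, 2.7]
width: 0.0138
gripper_force: 30.0
```

Request:
play_rows --pt "0.12 0 0" --pt "0.12 0 0" --pt "0.12 0 0" --pt "0 0 0" --twist '[0,0,0,0]'

```text
t: 10.78
eef_pos: [0.6434, -0.0968, 0.0873]
ee_rot: [-3.139, 0.002, -1.397]
force: [2.4, 14.1, 4.1]
width: 0.0137
gripper_force: 30.0
```

Request:
play_rows --pt "0 0 0" --pt "0 0 0" --pt "0 0 -0.5" --pt "0 0 -1" --pt "0 0 -1" --pt "0 0 -1" --pt "0 0 -1" --pt "0 0 -1" --twist '[0,0,0,0,0,0,0,0]' --fingers 1

```text
t: 11.78
eef_pos: [0.6422, -0.099, 0.226]
ee_rot: [-3.141, -0.0, -1.398]
force: [-0.8, 0.4, 0.0]
width: 0.0858
gripper_force: 0.0
```

Request:
play_rows --pt "0 0 -1" --pt "-0.8 0 -1" --pt "-1 0 -1" --pt "-1 0 0" --pt "-1 0 0" --pt "-1 0 0" --pt "-1 0 0" --pt "0 0 0" --twist '[0,0,0,0,0,0,0,0]'

```text
t: 12.78
eef_pos: [0.6172, 0.0452, 0.3002]
ee_rot: [-3.141, 0.0, -1.396]
force: [0.2, -0.8, 0.4]
width: 0.0877
gripper_force: 0.0
```

```bash
python3 - <<'E'
from h import *
for n in ['wrist','top','side']:
    c=cam(n); print(n,arm.get_state()['eef_pos'])
    for k in ['cap','carriage']:
        for b in models.boxes_of(k,n)[:2]:
            e=b['extent']; print(k,round(b['confidence'],2),np.round(e).tolist(),at_z(c,e[:2],.181).round(4))
    print(proj(c,[[.616,.05,.181],[.6434,-.0985,.109],[.616+.0246,.05,.181],[.616,.05-.0246,.181]]).round())
    save(n+'2',c['img'])
a=[cv2.imread(f'pics/{n}2.png') for n in ['wrist','top']]
cv2.imwrite('pics/wt2.png',np.vstack([a[0][60:360,:],a[1][80:280]])[:600])
E
```

```text
wrist [0.6173738  0.04443693 0.30009377]
cap 0.92 [319.0, 202.0, 58.0, 58.0] [0.6166 0.0475 0.181 ]
carriage 0.96 [316.0, 115.0, 74.0, 184.0] [ 0.6319 -0.0238  0.181 ]
[[319. 205.]
 [318.  33.]
 [291. 200.]
 [324. 178.]]
top [0.61761749 0.04354125 0.29961718]
cap 0.62 [323.0, 195.0, 23.0, 12.0] [0.5993 0.0473 0.181 ]
carriage 0.93 [368.0, 185.0, 72.0, 48.0] [ 0.6165 -0.0339  0.181 ]
carriage 0.57 [296.0, 256.0, 24.0, 22.0] [0.4921 0.0958 0.181 ]
[[321. 186.]
 [398. 177.]
 [321. 172.]
 [335. 186.]]
side [0.61764586 0.04359128 0.29933302]
cap 0.91 [330.0, 179.0, 26.0, 29.0] [0.6162 0.0302 0.181 ]
carriage 0.9 [341.0, 241.0, 69.0, 104.0] [ 0.6147 -0.1334  0.181 ]
carriage 0.57 [269.0, 209.0, 14.0, 30.0] [ 0.4949 -0.0425  0.181 ]
[[329. 173.]
 [353. 251.]
 [341. 172.]
 [331. 180.]]
```

View pics/wt2.png

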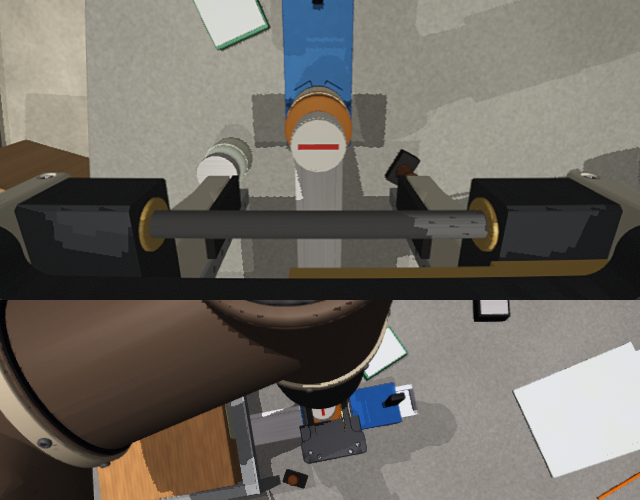

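Request:
play_rows --pt "-0.3 0 0" --pt "0 0 0" --pt "0 0 0" --pt "0 0 0" --pt "0 0 0" --pt "0 0 0" --pt "0 0 0" --pt "0 0 0" --twist '[0,0.8,0.8,0.8,0.8,0.8,0.8,0.8]'

```text
t: 14.22
eef_pos: [0.6162, 0.0521, 0.2993]
ee_rot: [3.142, -0.0, -2.242]
force: [-0.2, -0.1, 0.7]
width: 0.0879
gripper_force: 0.0
```

Request:
play_rows --pt "0 0 1" --pt "0 0 1" --pt "0 0 0.8" --pt "0 0 0" --pt "0 0 0" --twist '[0,0,0,0,0]'

```text
t: 14.85
eef_pos: [0.6168, 0.052, 0.2303]
ee_rot: [-3.141, 0.001, -2.237]
force: [-0.3, -0.5, 0.5]
width: 0.0879
gripper_force: 0.0
```

```bash
python3 - <<'E'
from h import *
c=cam('wrist'); s=arm.get_state(); print(s['eef_pos'],s['ee_rot'],s['q'])
for b in models.silhouettes('cap','wrist')[:1]: print(b['extent'],b['confidence'])
im=c['img'].astype(int); m=(im[...,0]>120)&(im[...,1]<80)&(im[...,2]<80); v,u=np.nonzero(m)
k=(abs(u-320)<60); print(k.sum(),u[k].mean(),v[k].mean(),at_z(c,(u[k].mean(),v[k].mean()),.181)); print(proj(c,[[.616,.051,.181]]))
save('w3',c['img'])
E
```

```text
[0.61689688 0.05200192 0.23047551] [-3.14053037e+00  1.12602832e-03 -2.23745647e+00] [ 3.99327564e-01  2.76584216e-01 -1.41185825e-01  4.21715907e-04
 -1.15152698e+00 -1.06615969e+00]
[318.6, 221.1, 75.1, 84.1] 0.74
392 318.4974489795918 220.3826530612245 [0.61282955 0.04735565 0.181     ]
[[318.12406115 227.36363176]]
```

View pics/w3.png

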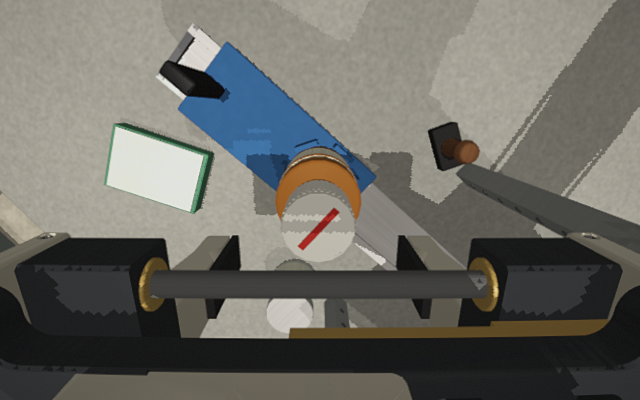

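```bash
python3 - <<'E'
from h import *
c=cam('side'); save('s3',c['img'])
E
```

```text
(no output)
```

View pics/s3.png

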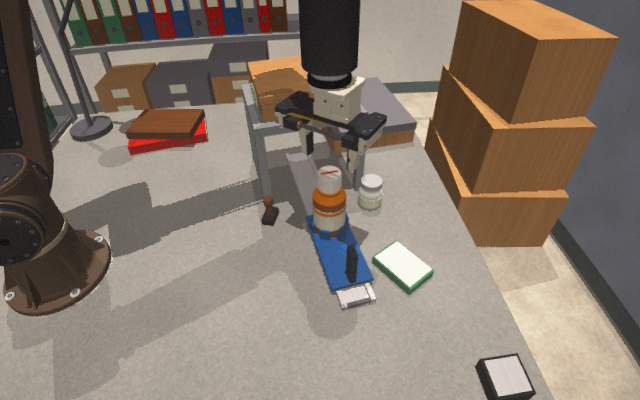

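Request:
play_rows --pt "0 0 0.8" --pt "0 0 0.8" --pt "0 0 0.6" --pt "0 0 0.3" --pt "0 0 0" --twist '[0,0,0,0,0]'

```text
t: 15.62
eef_pos: [0.6163, 0.0517, 0.1667]
ee_rot: [3.141, -0.0, -2.238]
force: [-0.2, -0.5, -0.3]
width: 0.0875
gripper_force: 0.0
```

Request:
play_rows --pt "0 0 0" --pt "0 0 0" --pt "0 0 0" --pt "0 0 0" --pt "0 0 0" --pt "0 0 0" --twist '[0,0,0,0,0,0]' --fingers 0 --newtons 45

```text
t: 16.38
eef_pos: [0.6166, 0.0518, 0.167]
ee_rot: [-3.141, 0.0, -2.238]
force: [0.2, 0.4, 0.8]
width: 0.0481
gripper_force: 45.0
```

Request:
play_rows --pt "0 0 0.08" --pt "0 0 0.08" --pt "0 0 0.06" --pt "0 0 0" --twist '[0,0,0,0]'

```text
t: 16.88
eef_pos: [0.6166, 0.0517, 0.1626]
ee_rot: [-3.141, 0.001, -2.237]
force: [-3.2, -0.4, 9.7]
width: 0.048
gripper_force: 45.0
```

Request:
play_rows --pt "0 0 0.05" --pt "0 0 0" --pt "0 0 0" --pt "0 0 0" --pt "0 0 0" --pt "0 0 0" --pt "0 0 0" --pt "0 0 0" --twist '[0,0,-0.4,-0.6,-0.6,-0.6,-0.6,0]'

```text
t: 17.88
eef_pos: [0.6176, 0.052, 0.162]
ee_rot: [-3.138, 0.001, -1.816]
force: [-0.6, 0.3, 9.3]
width: 0.0484
gripper_force: 45.0
```

```bash
python3 - <<'E'
from h import *
s=arm.get_state(); print(s['force'],s['moment'],s['eef_pos'],s['ee_rot'])
E
```

```text
[-0.55058314  0.32574188  9.27546214] [0.21498363 0.22706815 0.04713109] [0.61763496 0.05195838 0.16203747] [-3.13827732e+00  1.19663164e-03 -1.81574080e+00]
```

Request:
play_rows --pt "0 0 0.03" --pt "0 0 0" --pt "0 0 0" --pt "0 0 0" --pt "0 0 0" --pt "0 0 0" --pt "0 0 0" --pt "0 0 0" --twist '[-0.8,-0.8,-0.8,-0.8,-0.8,-0.8,-0.8,-0.8]'

```text
t: 18.88
eef_pos: [0.6178, 0.0521, 0.1614]
ee_rot: [-3.138, -0.002, -0.853]
force: [-0.3, 1.1, 11.1]
width: 0.0483
gripper_force: 45.0
```

Request:
play_rows --pt "0 0 0" --pt "0 0 0" --pt "0 0 0" --pt "0 0 0" --twist '[-0.7,-0.7,-0.4,0]'

```text
t: 19.38
eef_pos: [0.6178, 0.0521, 0.1614]
ee_rot: [-3.139, -0.003, -0.586]
force: [-0.0, 1.3, 10.6]
width: 0.0479
gripper_force: 45.0
```

```bash
python3 - <<'E'
from h import *
s=arm.get_state(); print(s['force'],s['moment'],s['eef_pos'],s['ee_rot'])
c=cam('wrist'); save('w4',c['img']); t=cam('side'); save('s4',t['img'])
cv2.imwrite('pics/ws4.png',np.hstack([cv2.imread('pics/w4.png')[100:340,120:520],cv2.resize(cv2.imread('pics/s4.png')[120:320,230:430],(240,240))]))
E
```

```text
[-0.03766191  1.25806165 10.56120487] [0.22241106 0.31251362 0.01706482] [0.61776913 0.05205484 0.16140307] [-3.13910808e+00 -2.93019609e-03 -5.86049093e-01]
```

View pics/ws4.png

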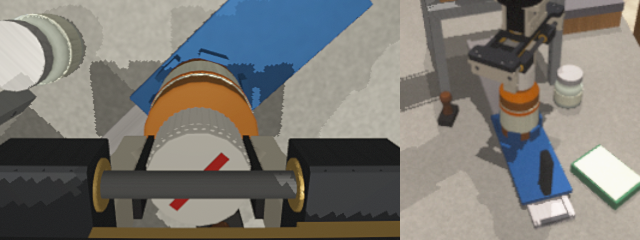

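Request:
play_rows --pt "0 0 -0.1" --pt "0 0 -0.2" --pt "0 0 -0.2" --pt "0 0 0" --twist '[0,0,0,0]'

```text
t: 19.98
eef_pos: [0.616, 0.0517, 0.1717]
ee_rot: [3.141, 0.0, -0.588]
force: [-0.3, 0.0, -0.3]
width: 0.0479
gripper_force: 45.0
```

Force is near zero after a 10 mm rise, so the cap is free. I'll lift further.

Request:
play_rows --pt "0 0 -0.2" --pt "0 0 -0.3" --pt "0 0 -0.4" --pt "0 0 -0.4" --pt "0 0 -0.4" --pt "0 0 -0.3" --pt "0 0 -0.2" --pt "0 0 0" --twist '[0,0,0,0,0,0,0,0]'

```text
t: 20.98
eef_pos: [0.6164, 0.0518, 0.2272]
ee_rot: [-3.141, -0.0, -0.588]
force: [-0.2, -0.1, -0.0]
width: 0.0481
gripper_force: 45.0
```

```bash
python3 - <<'E'
from h import *
s=arm.get_state(); print(s['t'],s['force'],s['moment'],s['eef_pos'],s['ee_rot'],s['width'],s['qd'].round(4))
c=cam('wrist'); save('w5',c['img']); t=cam('side'); save('s5',t['img'])
print(proj(t,[[.6434,-.0985,.109]]))
cv2.imwrite('pics/ws5.png',np.hstack([cv2.imread('pics/w5.png')[60:340,160:480],cv2.resize(cv2.imread('pics/s5.png')[130:310,260:420],(480,540))[:280*2:1]][1:]+[] ) if 0 else np.hstack([cv2.resize(cv2.imread('pics/w5.png')[60:330,160:480],(320,270)),cv2.resize(cv2.imread('pics/s5.png')[130:310,260:420],(480,540))[:270]]))
cv2.imwrite('pics/ws5.png',cv2.resize(cv2.imread('pics/s5.png')[120:310,250:430],None,fx=3,fy=3,interpolation=cv2.INTER_CUBIC))
E
```

```text
20.975 [-0.23566213 -0.09759755 -0.02282187] [ 0.0228115   0.01997628 -0.01266217] [0.61643981 0.05178402 0.2271675 ] [-3.14113654e+00 -3.25222158e-04 -5.87776561e-01] 0.0481421604272468 [ 0.0006  0.0071 -0.0109 -0.0046  0.0053  0.0019]
[[352.7377634  251.17571341]]
```

View pics/ws5.png

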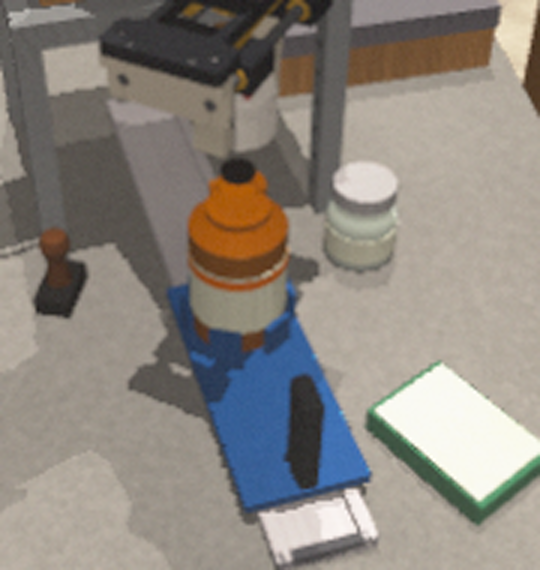

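```bash
python3 - <<'E'
from h import *
L=[cv2.cvtColor(cv2.imread(f'pics/{n}.png')[240:310,310:385],6).astype(np.float32) for n in ['side2','s3','s4','s5']]
for b in L[1:]: print(cv2.phaseCorrelate(L[0],b,cv2.createHanningWindow((75,70),cv2.CV_32F)), abs(b-L[0]).mean())
for n in ['side2','s3','s5']:
    im=cv2.imread(f'pics/{n}.png').astype(int); m=(im[...,0]>im[...,2]+40)&(im[...,0]>60); m[:200]=0; m[:,:300]=0; m[:,390:]=0
    v,u=np.nonzero(m); print(n,m.sum(),u.max(),v.max(),v[u<335].max())
E
```

```text
((0.5341896974071005, -0.04655494250346237), 0.8961434761683146) 3.6196191
((0.4672788045269911, -0.029724789419049102), 0.93782724097923) 6.410095
((0.49252487864513483, -0.05983498262444442), 0.9033296514440465) 5.5582857
side2 2081 373 289 289
s3 2034 373 289 289
s5 2028 372 289 289
```

```bash
python3 -c "
from station import arm
print(arm.job_done())"
```

```text
the job is handed in; nothing more can be done
None
```

The carriage is out at its end stop (about 200 mm of travel), and the cap is unlocked and held still and upright in the gripper about 5 cm above the open bottle's mouth; the jar, stamp and card box weren't touched, and I handed the job in at about 21 s.

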